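# Lift a control board onto a cleared test plate

### The arm

A 6-joint arm with a two-finger parallel gripper is mounted at the origin on the work surface. World frame = base frame: x ahead of the robot, y to its left, z up, the work surface at z = 0. Lengths are in m, angles in degrees, forces in N, time in s.
With the tool pointing down it reaches from about 0.275 to 0.825 m from the base axis. Payload 5.2 kg.
Tool frame: the origin (TCP) lies midway between the tips of the shut fingers; the grasp point (between the pads) lies 19 mm behind it (env.hold_point_z is the distance from the TCP to the grasp point, in m); z points along the fingers, y is the line along which they close (so a half turn about z gives the same grasp; the last joint's range is limited). The gripper opens to 93 mm and grips with 3 to 60 N. Pads are 15 mm wide; open, the fingers measure 128 mm over their backs; the gripper's body (75 mm by 188 mm) begins 65 mm behind the grasp point.
Start: joints at [60.802, 14.817, 87.949, -0, 77.235, -11.62], TCP at [0.166, 0.524, 0.219] pointing down, gripper open.
Joint ranges: [-179.93, 179.93], [-52.35, 119.4], [10.71, 147.94], [-69.91, 249.91], [12.55, 155.21], [-178.61, 178.61]. Speed limits (degrees/s): [147.25, 147.25, 180, 180, 180, 180].

### API

Orientations are given as [roll, pitch, yaw] about the fixed x, y, z axes, in that order (R = Rz(yaw) Ry(pitch) Rx(roll)).
In Python, from station import status, cams, job, env gives the robot as it stands. The module is installed in compiled form; this text tells all that it offers.
- The arm moves only by the tool jog_arm, never from a script. Its argument "rows" is a list of rows, each a list of 6 numbers: the shift along the tool's x, y, z in m, then the turn, a rotation vector about the tool's x, y, z in degrees. A call has exactly 8 rows; each row is the pose to reach, as a shift and turn from the pose commanded when the call began, along the tool's axes at that moment; what a row does not reach only later rows make up. A row lasts 1/8 s, in which the tool goes at most 62.5 mm and 10.7 degrees, less where a joint would pass 70% of its speed; a pose out of reach is approached as far as the arm can. A call with a gripper value outside its range is refused whole. "grip" is the opening, from 0 (shut) to 1 (fully open), set as the call begins (left out, the last holds). The fingers move at their own pace and stop on an object; the grip force is fixed at half the most. Time passes only in rows, so rows that repeat a pose let the fingers close, or fill a call up. It gives the time, the measured TCP pose, the force, the opening and the grip force at its end, in the units of the state.
- status.sense(): the state, without advancing time (a new reading comes with each control period).
- cams.capture(name): name is "scene" or "top" or "wrist"; returns a dict with "color" (420x560x3 uint8, red, green, blue), "depth" (420x560 float32, m along the optical axis (not along the pixel's ray), 0 where there is no reading), "fov_y" (degrees; the focal length in pixels is half the picture's height over the tangent of half this angle, whatever the lens; pixels are square), "cx", "cy" (the principal point, pixels), "view" (4x4, takes a point from world to camera coordinates). Camera axes: x right, y down, z forward; pixel columns grow to the right and rows downward; lengths in m; the calibration is good to about 2 mm. A picture is of the moment at which its call begins.
- job.hand_in(): hands the job in; it is judged then, once.
The state is a dict: "time": time; "joint_positions": joint angles; "joint_vel": joint speeds; "joint_torque": joint torques, N m; "position": TCP position; "ee_rot": TCP orientation; "contact_force": force on the tool from outside, world axes, zero at the start; "torque": the same for the moment, N m; "opening": finger opening in m; "grip_force": force on a finger pad.
Only numpy, scipy, OpenCV 4.12 (cv2) and the standard library are available. Lean on these libraries where they do the work, as an engineer would, in place of code of your own. Each camera call takes 0.05 s, during which the arm holds its last target. There are 200 camera calls.

### The job

The test station's plate must be clean before the next board is tested: using the front edge of the lifter's blade, push the three loose offcuts off the back of the white plate into the trough behind it. Then slide the lifter's blade under the control board between its feet, lift it off the bench, keep it level, and set it down gently on the plate, centred and square with it, on all four feet. Draw the blade out and lay the lifter flat on the bench; never touch the board or the offcuts with the gripper, and leave everything else where it is.

Things in the scene. Friction and masses are not known exactly. Their poses are not given: they have to be found in the camera images.
- station: Fixed test station: white plate 160 (x) x 200 (y) mm, flat top 30 mm above the bench; origin at bench level under the plate's centre. Along its back (+x) edge an open steel catch trough, x 80..156 mm, 192 mm wide inside, floor 4 mm and walls 22 mm above the bench. Its open front (-x) faces the robot, turned up to 15 degrees. It may be on the left or the right.
- board: Control board: aluminium carrier 110 (x) x 160 (y) x 4 mm on four feet 12 mm high, 12 mm across, axes at x +-47, y +-70 mm; so the gap beneath is 12 mm high and 128 mm wide, entered from the front (-x, facing the robot within 15 degrees). Green circuit on top, tallest parts 38 mm above the soles, in the far half. Origin: centre, at the soles. About 0.35 kg.
- lifter: Lifter (spatula): flat steel blade 145 (x) x 100 (y) x 3 mm, a neck 24 x 22 mm up to a wooden grip block 70 (x) x 24 (y) x 36 mm, its top 82 mm above the blade's underside. Origin: blade's underside, under the grip's centre; +x points to the free front edge at x = 115 mm; back edge at x = -30, neck's front face at x = 12 mm. About 0.3 kg.
- lifter_grip (a point): Middle of the lifter's grip block, 66 mm above the blade's underside; to be taken from above across its 24 mm width (y).
- lifter_edge (a point): Middle of the lifter's front edge, at the blade's underside.
- offcut1: Loose grey plastic offcut 34 x 20 x 10 mm lying on the station's plate; origin at its centre.
- offcut2: Loose grey plastic offcut 34 x 20 x 10 mm lying on the station's plate; origin at its centre.
- offcut3: Loose grey plastic offcut 34 x 20 x 10 mm lying on the station's plate; origin at its centre.
- housing: Bystander, leave alone. White round camera housing 64 mm across, 72 mm tall, standing beyond the lifter in the middle of the bench. Origin: centre of its underside.
- housing_b: Bystander, leave alone. Another such housing, to the left. Origin: centre of its underside.
- housing_c: Bystander, leave alone. Another such housing, to the right. Origin: centre of its underside.
- screwdriver: Bystander, leave alone. Screwdriver 190 mm long lying across in front of the robot's base. Origin: middle of its length.
- tape_roll: Bystander, leave alone. Roll of clear tape 90 mm across, 24 mm high, on the right. Origin: centre of its underside.
- parts_tray: Bystander, leave alone. Black parts tray 140 x 100 x 35 mm on the left. Origin: centre of its underside.
Not all that is in view belongs to the job. There is more than one size of the lifter; the job needs the middle-sized.

How it is judged:
By the outcome, as a careful person would: the job done as asked, in the order asked, and still so for the second after the job is handed in, with the robot touching nothing.
It also fails if it takes over 67 s, if anything falls off the work surface, if the arm or the gripper's body presses on something with over 40 N, if the wrist force passes 120 N, or if a joint passes its speed limit or range.

## Working session

There is one attempt and no reset: what is moved stays moved. The work goes in short steps, Python scripts to look and compute and a tool call to move; the robot and the scene stay as the last step left them, time stands still between calls to the robot, and variables do not carry over. Pictures are saved under pics/ and viewed, at most 10 in all, crops included, and the job is handed in when it is done.

Besides the shell and the picture viewer there is one more tool, called in YAML: its name, and indented under it one key for each argument. jog_arm: Moves the arm, as the interface text tells. Its arguments: {"type":"object","properties":{"rows":{"type":"array","items":{"type":"array","items":{"type":"number"}}},"grip":{"type":"number"}},"required":["rows"]}

```bash
mkdir -p pics; cat > h.py <<'E'
import numpy as np, cv2
from station import status, cams, job, env
def cap(n,save=None):
    c=cams.capture(n)
    c['f']=c['color'].shape[0]/2/np.tan(np.radians(c['fov_y']/2))
    if save: cv2.imwrite('pics/'+save,c['color'][:,:,::-1])
    return c
def ray(c,uv,z):
    "pixels -> world points on plane height z"
    uv=np.atleast_2d(uv).astype(float)
    d=np.c_[(uv[:,0]-c['cx'])/c['f'],(uv[:,1]-c['cy'])/c['f'],np.ones(len(uv))]
    R=c['view'][:3,:3];t=c['view'][:3,3]
    o=-R.T@t; w=d@R
    return o+w*((z-o[2])/w[:,2])[:,None]
def proj(c,P):
    P=np.atleast_2d(P)@c['view'][:3,:3].T+c['view'][:3,3]
    return np.c_[P[:,0]/P[:,2]*c['f']+c['cx'],P[:,1]/P[:,2]*c['f']+c['cy']]
def cloud(c):
    v,u=np.indices(c['depth'].shape); z=c['depth']
    P=np.stack([(u-c['cx'])/c['f']*z,(v-c['cy'])/c['f']*z,z],-1)
    return (P-c['view'][:3,3])@c['view'][:3,:3]
E
python3 - <<'E'
from h import *
a=cap('top','top1.png');b=cap('scene','scene1.png')
for c in(a,b): print(c['fov_y'],c['cx'],c['cy'],np.round(c['view'],3).tolist())
print(status.sense())
E
```

```text
53.78408612178169 279.0546290859684 205.47142634988407 [[0.028, -1.0, 0.007, 0.001], [-0.989, -0.029, -0.143, 0.483], [0.143, -0.003, -0.99, 1.248], [0.0, 0.0, 0.0, 1.0]]
56.415636912256694 286.0488687649156 206.31112202434983 [[0.828, 0.56, 0.018, -0.419], [0.404, -0.575, -0.711, -0.163], [-0.388, 0.596, -0.703, 1.444], [0.0, 0.0, 0.0, 1.0]]
{'time': 0.1, 'joint_positions': array([ 6.08012632e+01,  1.48532973e+01,  8.80046450e+01, -9.74948552e-04,
        7.72340209e+01, -1.16197387e+01]), 'joint_vel': array([ 0.03249319, -0.01728488, -0.19649601, -0.07578435, -0.01078314,
       -0.00332506]), 'joint_torque': array([ 2.05896802e-03, -4.38202572e+01, -2.84648913e+01,  7.20907585e-02,
        3.60492175e-02, -8.51515961e-05]), 'position': array([0.16585267, 0.52388475, 0.21791875]), 'ee_rot': array([-1.79909730e+02, -1.75917877e-02,  1.62421204e+02]), 'contact_force': array([-0.10619657, -0.19633895, -0.10384626]), 'torque': array([-0.01467528,  0.00905698,  0.0530599 ]), 'grip_force': 0.0, 'opening': 0.09339922902142257}
```

View pics/top1.png

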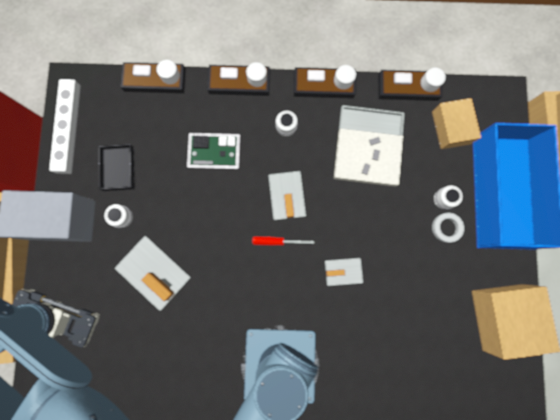

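View pics/scene1.png

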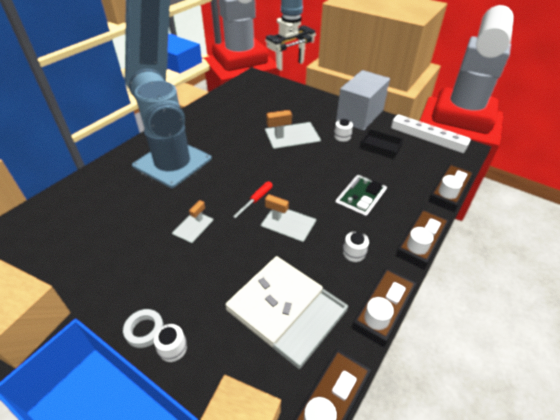

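Three lifters are in the top view: a large one at (153,273), a middle one at (287,195) and a small one at (344,272). By size, the job's lifter should be (287,195), in front of the housing at (286,122). The board is at (214,150), the station at (370,145) and the offcuts at about (374,141), (376,155) and (366,169). Next I'll measure and check with a crop.

```bash
cat >> h.py <<'E'
def rect(c,mask,z):
    "largest contour -> world rectangle: centre, sizes, angle of each side"
    cs,_=cv2.findContours(mask.astype(np.uint8),cv2.RETR_EXTERNAL,cv2.CHAIN_APPROX_NONE)
    k=max(cs,key=cv2.contourArea)[:,0]
    P=ray(c,k,z)[:,:2]
    r=cv2.minAreaRect((P*1000).astype(np.float32))
    return np.round(r[0],1),np.round(r[1],1),round(r[2],1)
def win(m,u0,u1,v0,v1):
    o=np.zeros_like(m);o[v0:v1,u0:u1]=m[v0:v1,u0:u1];return o
E
python3 - <<'E'
from h import *
c=cap('top');im=c['color'];hsv=cv2.cvtColor(im,cv2.COLOR_RGB2HSV).astype(int)
H,S,V=hsv[...,0],hsv[...,1],hsv[...,2]
for n,w in dict(big=(105,200,230,315),mid=(262,312,165,227),small=(318,372,250,292)).items():
    print(n,'blade',rect(c,win(V>90,*w),.003),'grip',rect(c,win((S>110)&(V>90),*w),.082))
print('plate+trough',rect(c,win(V>90,325,412,100,192),.03))
print('plate',rect(c,win((V>90)&(S>8),325,412,100,192),.03), im[160,345],im[120,370],im[140,374],im[150,350],im[175,350])
print('board',rect(c,win(V>60,180,246,127,174),.016))
P=cloud(c)
for u,v in[(350,150),(374,141),(370,120),(290,205),(285,180),(287,118),(191,150)]:print((u,v),np.round(P[v,u],3))
crop=np.hstack([cv2.resize(im[y0:y0+70,x0:x0+95],None,fx=4,fy=4,interpolation=cv2.INTER_CUBIC) for x0,y0 in((240,162),(326,97))])
cv2.imwrite('pics/crop1.png',crop[:,:,::-1])
E
```

```text
big blade (array([267.1, 402.2]), array([201.9, 141.7]), 50.1) grip (array([231.5, 360.8]), array([91.5, 33.8]), 48.3)
mid blade (array([522.7,  -8.4]), array([153.3, 109.5]), 8.1) grip (array([477.1, -14.2]), array([69.8, 18.1]), 7.7)
small blade (array([ 286.8, -191.4]), array([ 82.8, 118. ]), 6.0) grip (array([ 283.5, -152.5]), array([12.2, 50.4]), 6.7)
plate+trough (array([ 687.8, -266.7]), array([211.8, 248.4]), 84.6)
plate (array([ 648.2, -263. ]), array([211.8, 169.1]), 84.7) [251 250 239] [204 211 207] [163 163 167] [250 249 238] [249 247 237]
board (array([659.7, 233.5]), array([151.8, 211.1]), 1.7)
(350, 150) [ 0.667 -0.205  0.033]
(374, 141) [ 0.697 -0.28   0.039]
(370, 120) [ 0.779 -0.275  0.003]
(290, 205) [ 0.479 -0.018  0.08 ]
(285, 180) [ 0.571 -0.002  0.002]
(287, 118) [ 0.751 -0.002  0.076]
(191, 150) [0.657 0.301 0.015]
```

View pics/crop1.png

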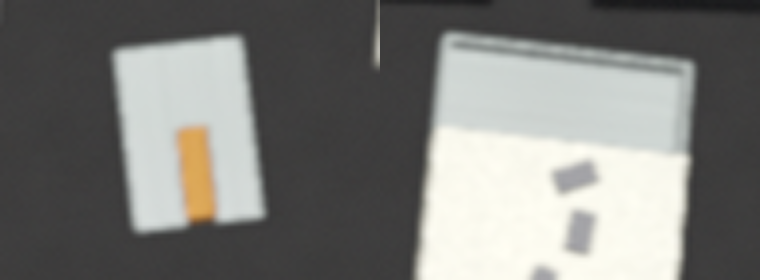

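The crop confirms the middle lifter. Its blade measures about 153x109 mm with blur, which matches 145x100, and the others measure 202x142 and 83x118. The offcuts sit right of the plate's middle, close together, so one push should clear all three. I'll go above the lifter.

```bash
cat >> h.py <<'E'
from scipy.spatial.transform import Rotation as R_
import json,sys
def pose(x,y,z,yaw,pitch=0):
    "tool pose with tool x = minus lifter x; yaw of LIFTER x (deg), pitch: nose-down positive"
    return np.array([x,y,z]),R_.from_euler('z',yaw,degrees=True)*R_.from_euler('y',pitch,degrees=True)*R_.from_euler('xyz',[180,0,180],degrees=True)
def load():
    d=json.load(open('cmd.json'));return np.array(d[0]),R_.from_quat(d[1])
def store(p,r): json.dump([list(p),list(r.as_quat())],open('cmd.json','w'))
def plan(p,r,save=True):
    "row from commanded pose to (p,r), rounded; stores result as commanded"
    p0,r0=load(); s=np.round(r0.inv().apply(p-p0),3); w=np.round((r0.inv()*r).as_rotvec(degrees=True),1)
    print('row',s.tolist(),w.tolist())
    if save: store(p0+r0.apply(s),r0*R_.from_rotvec(w,degrees=True))
def lift(ox,oy,z,yaw,g=.02,pitch=0):
    "tool pose for lifter origin (ox,oy), underside height z, grasp g ahead of the origin"
    q=R_.from_euler('z',yaw,degrees=True)*R_.from_euler('y',pitch,degrees=True)
    o=q.apply([g,0,.066-env.hold_point_z]); return pose(ox+o[0],oy+o[1],z+o[2],yaw,pitch)
E
python3 - <<'E'
from h import *
store([.166,.524,.219],R_.from_euler('xyz',[180,0,162.42],degrees=True))
plan(*pose(.4995,-.0115,.219,8))
c=cap('top');im=c['color']
for t in(80,110,140):print('board',rect(c,win(im.max(2)>t,180,246,127,174),.016))
E
```

```text
row [-0.48, -0.41, -0.0] [-0.0, 0.0, -25.6]
board (array([658. , 230.8]), array([122. , 172.7]), 1.7)
board (array([658.3, 230.6]), array([119.1, 170. ]), 0.3)
board (array([658. , 230.7]), array([115.5, 166.8]), 1.7)
```

jog_arm:
  rows:
    - [-0.04,-0.035,0,0,0,-3]
    - [-0.085,-0.072,0,0,0,-6]
    - [-0.13,-0.11,0,0,0,-9]
    - [-0.175,-0.15,0,0,0,-12]
    - [-0.22,-0.188,0,0,0,-15]
    - [-0.265,-0.226,0,0,0,-18]
    - [-0.31,-0.265,0,0,0,-20]
    - [-0.35,-0.3,0,0,0,-22]
  grip: 0.7

```text
time: 1.2
position: [0.4099, 0.1307, 0.2188]
ee_rot: [180.0, 0.0, -175.6]
contact_force: [1.0, 0.5, -0.1]
opening: 0.0654
grip_force: 0.0
```

jog_arm:
  rows:
    - [-0.043,-0.037,0,0,0,-1.2]
    - [-0.087,-0.074,0,0,0,-2.4]
    - [-0.114,-0.097,0,0,0,-3.2]
    - [-0.13,-0.11,0,0,0,-3.6]
    - [-0.13,-0.11,0,0,0,-3.6]
    - [-0.13,-0.11,0,0,0,-3.6]
    - [-0.13,-0.11,0,0,0,-3.6]
    - [-0.13,-0.11,0,0,0,-3.6]

```text
time: 2.2
position: [0.5468, 0.0336, 0.219]
ee_rot: [-180.0, 0.0, -171.9]
contact_force: [0.6, 0.9, -0.4]
opening: 0.065
grip_force: 0.0
```

```bash
cat >> h.py <<'E'
def sync():
    s=status.sense();store(s['position'],R_.from_euler('xyz',s['ee_rot'],degrees=True));return s
E
python3 - <<'E'
from h import *
sync();c=cap('wrist','w1.png');print(np.round(c['view'],3).tolist(),c['fov_y'])
im=c['color'];hsv=cv2.cvtColor(im,cv2.COLOR_RGB2HSV).astype(int)
print('grip',rect(c,(hsv[...,0]<25)&(hsv[...,1]>110)&(hsv[...,2]>90),.082))
plan(*lift(.4795,-.0143,.10,8),save=False)
E
```

```text
[[-0.141, 0.99, -0.001, 0.045], [0.958, 0.136, 0.251, -0.558], [0.249, 0.035, -0.968, 0.254], [0.0, 0.0, 0.0, 1.0]] 67.43012003472376
grip (array([728.1, 159.4]), array([ 36.8, 439.1]), 8.1)
row [0.053, -0.038, 0.072] [-0.0, 0.0, 0.1]
```

View pics/w1.png

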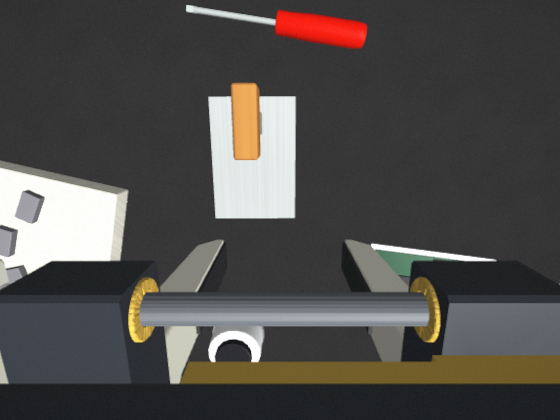

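The wrist view shows the lifter, with its grip at (245,121) and its blade spanning (210–296, 97–218), clear of the screwdriver and the housing.

```bash
python3 - <<'E'
from h import *
c=cap('wrist')
im=c['color'];hsv=cv2.cvtColor(im,cv2.COLOR_RGB2HSV).astype(int)
w=(195,310,70,230)
print('grip',rect(c,win((hsv[...,0]<25)&(hsv[...,1]>110)&(hsv[...,2]>150),*w),.082))
print('blade',rect(c,win((hsv[...,1]<60)&(hsv[...,2]>100),*w),.003))
E
```

```text
grip (array([477.4, -13. ]), array([68. , 24.9]), 8.1)
blade (array([519.8,  -8.5]), array([145.8, 101.7]), 8.1)
```

```bash
python3 - <<'E'
from h import *
sync();plan(*lift(.4777,-.0138,.0005,8.1))
E
```

```text
row [0.055, -0.037, 0.171] [-0.0, 0.0, -0.0]
```

jog_arm:
  rows:
    - [0.03,-0.02,0.03,0,0,0]
    - [0.055,-0.037,0.07,0,0,0]
    - [0.055,-0.037,0.11,0,0,0]
    - [0.055,-0.037,0.14,0,0,0]
    - [0.055,-0.037,0.16,0,0,0]
    - [0.055,-0.037,0.171,0,0,0]
    - [0.055,-0.037,0.171,0,0,0]
    - [0.055,-0.037,0.171,0,0,0]

```text
time: 3.3
position: [0.4987, -0.0114, 0.0485]
ee_rot: [-180.0, 0.1, -172.0]
contact_force: [-0.1, 0.9, -0.7]
opening: 0.0651
grip_force: 0.0
```

jog_arm:
  rows:
    - [0,0,0,0,0,0]
    - [0,0,0,0,0,0]
    - [0,0,0,0,0,0]
    - [0,0,0,0,0,0]
    - [0,0,0,0,0,0]
    - [0,0,0,0,0,0]
    - [0,0,0,0,0,0]
    - [0,0,0,0,0,0]
  grip: 0.1

```text
time: 4.3
position: [0.4979, -0.0112, 0.0477]
ee_rot: [180.0, -0.0, -172.0]
contact_force: [-0.2, 2.2, 2.3]
opening: 0.0238
grip_force: 30.0
```

```bash
python3 - <<'E'
from h import *
c=cap('top');im=c['color'].astype(int);mx=im.max(2)
# plate: top only; back edge from blue-vs-red tint
for t in(150,190,225):
  print('plate',t,rect(c,win((mx>t)&(im[...,0]-im[...,2]>3),325,412,100,192),.03))
m=win((mx<205)&(mx>100),355,390,130,180)
cs,_=cv2.findContours(m.astype(np.uint8),cv2.RETR_EXTERNAL,cv2.CHAIN_APPROX_NONE)
for k in cs:
  if cv2.contourArea(k)>10:
    P=ray(c,k[:,0],.04)[:,:2]*1000;r=cv2.minAreaRect(P.astype(np.float32));print('off',np.round(r[0],1),np.round(r[1],1))
print(im[180:192,352].tolist())
s=cap('scene');im=s['color'].astype(int)
hsv=cv2.cvtColor(s['color'],cv2.COLOR_RGB2HSV).astype(int)
print(im[300,250].tolist(),im[310,330].tolist(),im[330,255].tolist())
cv2.imwrite('pics/s2.png',np.hstack([cv2.resize(s['color'][y0:y0+115,x0:x0+130],None,fx=3,fy=3,interpolation=cv2.INTER_CUBIC) for x0,y0 in((222,253),(310,155))])[:,:,::-1])
E
```

```text
plate 150 (array([ 650. , -264.2]), array([207.8, 164.3]), 84.7)
plate 190 (array([ 650.9, -264. ]), array([202.3, 162.4]), 84.5)
plate 225 (array([ 652.1, -263.6]), array([198. , 160.2]), 84.6)
off [ 606.7 -252.4] [17.7 33.8]
off [ 652.6 -284.3] [17.8 33.2]
off [ 697.3 -280.5] [18.3 32.8]
[[129, 128, 120], [90, 89, 86], [69, 68, 67], [62, 62, 61], [62, 62, 62], [63, 62, 63], [63, 61, 62], [64, 62, 63], [62, 62, 62], [63, 62, 62], [64, 63, 63], [62, 62, 61]]
[254, 253, 251] [230, 235, 232] [166, 165, 150]
```

View pics/s2.png

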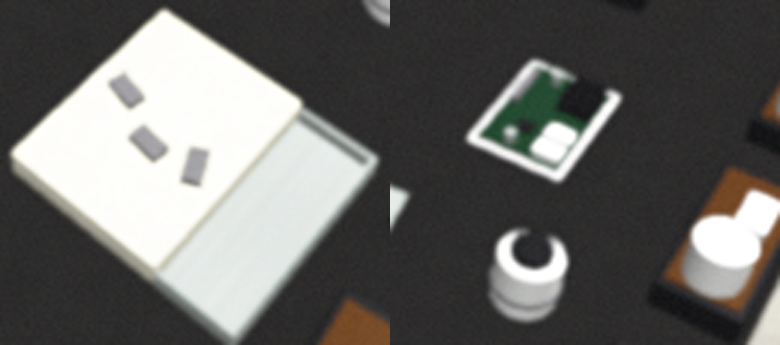

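The scene view shows the three offcuts loose on the plate and the board's tall parts in its far half. In the station frame the offcuts span y of about -37 to 24 mm, so one 100 mm wide push at y = -8 covers them.

```bash
cat >> h.py <<'E'
ST=(.652,-.264,-5.4); G=.0204
def fr(F,x,y):
    a=np.radians(F[2]);return F[0]+x*np.cos(a)-y*np.sin(a),F[1]+x*np.sin(a)+y*np.cos(a)
def inst(F,edge,y,z,pitch=0):
    "tool pose for front edge at x=edge,y in frame F, lifter aligned, edge underside at z"
    a=np.radians(pitch); o=fr(F,edge-.115*np.cos(a),y)
    return lift(*o,z+.115*np.sin(a)+.0007,F[2],G,pitch)
E
python3 - <<'E'
from h import *
sync()
plan(*inst(ST,-.11,-.008,.09))
plan(*inst(ST,-.11,-.008,.031,1))
plan(*inst(ST,.088,-.008,.031,1))
E
```

```text
row [0.084, -0.232, -0.09] [0.0, -0.0, 13.4]
row [-0.001, 0.0, 0.057] [0.0, 1.0, 0.0]
row [-0.198, -0.0, -0.003] [0.0, -0.0, 0.0]
```

jog_arm:
  rows:
    - [0,0,-0.02,0,0,0]
    - [0,0,-0.05,0,0,0]
    - [0,-0.02,-0.08,0,0,1]
    - [0.02,-0.065,-0.09,0,0,4]
    - [0.042,-0.115,-0.09,0,0,7]
    - [0.063,-0.165,-0.09,0,0,10]
    - [0.078,-0.21,-0.09,0,0,12]
    - [0.084,-0.232,-0.09,0,0,13.4]

```text
time: 5.4
position: [0.446, -0.2553, 0.137]
ee_rot: [-180.0, -0.1, 174.4]
contact_force: [-0.4, 0.1, -2.7]
opening: 0.024
grip_force: 30.0
```

jog_arm:
  rows:
    - [0,0,0,0,0,0]
    - [0,0,0,0,0,0]
    - [0,0,0.015,0,0.3,0]
    - [0,0,0.03,0,0.6,0]
    - [-0.001,0,0.045,0,1,0]
    - [-0.001,0,0.053,0,1,0]
    - [-0.001,0,0.057,0,1,0]
    - [-0.001,0,0.057,0,1,0]

```text
time: 6.4
position: [0.4481, -0.2529, 0.0805]
ee_rot: [180.0, -1.0, 174.6]
contact_force: [-0.3, -0.4, -3.0]
opening: 0.024
grip_force: 30.0
```

```bash
python3 - <<'E'
from h import *
s=status.sense();print(s['position'],s['ee_rot'],load()[0]*0+0,s['contact_force'])
t=cap('top');q=cap('scene')
a=cv2.resize(t['color'][95:245,300:430],None,fx=3,fy=3);b=cv2.resize(q['color'][180:330,150:280],None,fx=3,fy=3)
cv2.imwrite('pics/s3.png',np.hstack([a,b])[:,:,::-1])
E
```

```text
[ 0.4480929  -0.25287717  0.08049463] [179.99056857  -1.01246518 174.61920377] [0. 0. 0.] [-0.30833196 -0.39292452 -3.04566311]
```

View pics/s3.png

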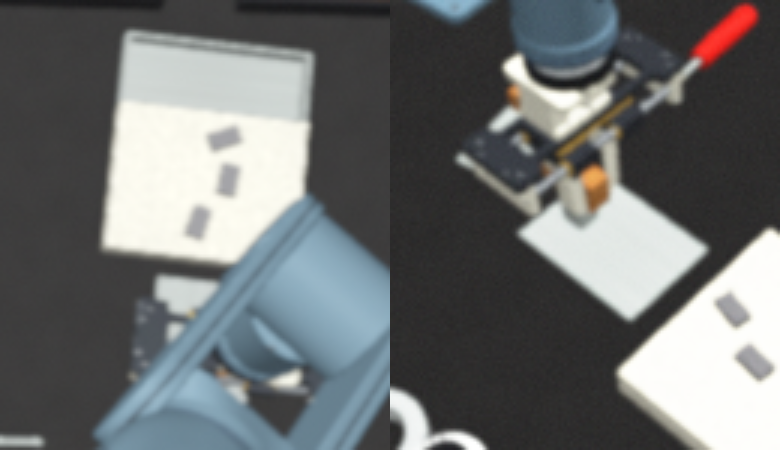

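The lifter is in front of the plate with its blade clear; in the right panel the front edge runs from (707,248) to (632,320). I'll check the blade's tilt from depth before pushing.

```bash
cat >> h.py <<'E'
def tilt(F,o,xr=(.045,.105),yr=(-.04,.04),zr=(0,.2)):
    "fit plane to blade top seen by scene camera; o=lifter origin; heights at origin and edge, slopes in deg"
    c=cams.capture('scene');c['f']=c['color'].shape[0]/2/np.tan(np.radians(c['fov_y']/2));P=cloud(c)[c['depth']>0]
    a=np.radians(F[2]);d=P[:,:2]-o;X=d@[np.cos(a),np.sin(a)];Y=d@[-np.sin(a),np.cos(a)]
    m=(X>xr[0])&(X<xr[1])&(Y>yr[0])&(Y<yr[1])&(P[:,2]>zr[0])&(P[:,2]<zr[1])
    A=np.c_[np.ones(m.sum()),X[m],Y[m]];k=np.linalg.lstsq(A,P[m,2],rcond=None)[0]
    print('n',m.sum(),'z@0 %.4f z@edge %.4f'%(k[0],k[0]+.115*k[1]),'pitch(nose down) %.2f roll %.2f'%tuple(np.degrees([-k[1],k[2]])))
E
python3 - <<'E'
from h import *
tilt(ST,fr(ST,-.225,-.008))
E
```

```text
n 818 z@0 0.2471 z@edge -0.0263 pitch(nose down) 136.24 roll 4.26
```

```bash
python3 - <<'E'
from h import *
tilt(ST,fr(ST,-.225,-.008),zr=(.015,.055))
tilt(ST,fr(ST,-.225,-.008),xr=(.055,.1),zr=(.015,.055))
plan(*inst(ST,.0,-.008,.031,1),save=False)
E
```

```text
n 522 z@0 0.0361 z@edge 0.0348 pitch(nose down) 0.68 roll -0.15
n 396 z@0 0.0361 z@edge 0.0349 pitch(nose down) 0.62 roll 0.17
row [0.088, -0.0, 0.001] [0.0, -0.0, 0.0]
```

jog_arm:
  rows:
    - [-0.012,0,0,0,0,0]
    - [-0.026,0,0,0,0,0]
    - [-0.04,0,-0.001,0,0,0]
    - [-0.054,0,-0.001,0,0,0]
    - [-0.068,0,-0.001,0,0,0]
    - [-0.082,0,-0.001,0,0,0]
    - [-0.096,0,-0.002,0,0,0]
    - [-0.11,0,-0.002,0,0,0]

```text
time: 7.65
position: [0.5586, -0.2633, 0.0807]
ee_rot: [-180.0, -1.0, 174.6]
contact_force: [-0.5, 0.5, -2.6]
opening: 0.0237
grip_force: 30.0
```

jog_arm:
  rows:
    - [-0.014,0,0,0,0,0]
    - [-0.027,0,0,0,0,0]
    - [-0.04,0,-0.001,0,0,0]
    - [-0.052,0,-0.001,0,0,0]
    - [-0.064,0,-0.001,0,0,0]
    - [-0.076,0,-0.001,0,0,0]
    - [-0.088,0,-0.001,0,0,0]
    - [-0.088,0,-0.001,0,0,0]

```text
time: 8.65
position: [0.6462, -0.2715, 0.08]
ee_rot: [-180.0, -1.0, 174.6]
contact_force: [0.2, 0.4, -3.6]
opening: 0.0236
grip_force: 30.0
```

```bash
python3 - <<'E'
from h import *
print(status.sense()['contact_force'])
t=cap('top');q=cap('scene')
a=cv2.resize(t['color'][95:205,300:430],None,fx=3,fy=3);b=cv2.resize(q['color'][245:355,220:350],None,fx=3,fy=3)
cv2.imwrite('pics/s4.png',np.hstack([a,b])[:,:,::-1])
E
```

```text
[ 0.18442219  0.4135185  -3.64150598]
```

View pics/s4.png

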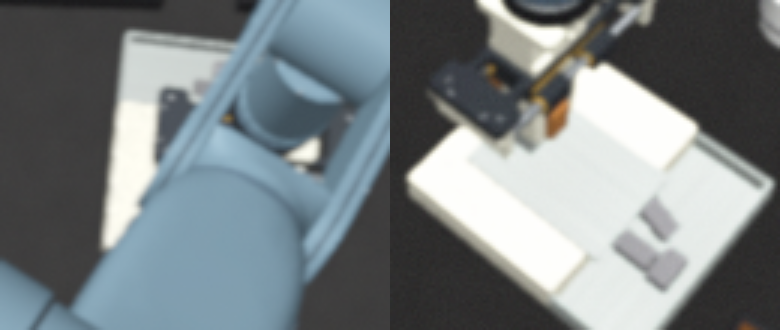

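All three offcuts are in the trough, at right-panel pixels (630,247), (660,218) and (665,268). I'll raise the blade, leave the plate, and refine the board's pose.

```bash
python3 - <<'E'
from h import *
c=cap('top');im=c['color'].astype(int);g=im.max(2)
# carrier rim: subpixel outer edges by half-level crossings along rows/cols near the rim
def cross(line,start,step,lvl=140):
    i=start
    while line[i]<lvl:i+=step
    return i-step+step*(lvl-line[i-step])/(line[i]-line[i-step])
L=np.array([(cross(g[v],178,1),v) for v in range(138,165,2)]);R=np.array([(cross(g[v],250,-1),v) for v in range(138,165,2)])
B=np.array([(u,cross(g[:,u],180,-1)) for u in range(194,236,3)]);T=np.array([(u,cross(g[:,u],122,1)) for u in range(194,236,3)])
for n,E,ax in(('L',L,0),('R',R,0),('B',B,1),('T',T,1)):
    P=ray(c,E,.016)[:,:2];k=np.polyfit(P[:,ax],P[:,1-ax],1)
    print(n,'mid',np.round(np.median(P,0),4),'slope deg %.2f'%np.degrees(np.arctan(k[0])),'res %.4f'%np.std(np.polyval(k,P[:,ax])-P[:,1-ax]))
s=cap('scene');P=cloud(s)
r=proj(s,[.658,.2307,.016]);print(r)
E
```

```text
L mid [0.6534 0.3144] slope deg 0.21 res 0.0002
R mid [0.6584 0.1467] slope deg 0.53 res 0.0002
B mid [0.5997 0.2264] slope deg -0.16 res 0.0002
T mid [0.7168 0.2323] slope deg -0.34 res 0.0003
[[362.22687816 194.10833897]]
```

jog_arm:
  rows:
    - [0.005,0,-0.01,0,0,0]
    - [0.02,0,-0.03,0,0,0]
    - [0.05,0,-0.05,0,0,0]
    - [0.09,0,-0.07,0,0,0]
    - [0.13,0,-0.08,0,0,0]
    - [0.17,0,-0.08,0,0,0]
    - [0.2,0,-0.08,0,0,0]
    - [0.21,0,-0.08,0,0,0]

```text
time: 9.85
position: [0.436, -0.2516, 0.165]
ee_rot: [-180.0, -1.0, 174.6]
contact_force: [1.0, 0.2, -3.1]
opening: 0.0236
grip_force: 30.0
```

```bash
cat >> h.py <<'E'
BD=(.659,.2306,.3)
E
python3 - <<'E'
from h import *
sync()
plan(*inst(BD,-.08,0,.10))
plan(*inst(BD,-.08,0,.004))
E
```

```text
row [-0.003, 0.484, 0.017] [0.0, -1.0, -5.7]
row [0.0, -0.0, 0.096] [0.0, 0.0, -0.0]
```

jog_arm:
  rows:
    - [0,0.03,0,0,0,-0.5]
    - [0,0.08,0.004,0,0,-1]
    - [-0.001,0.14,0.008,0,-0.3,-2]
    - [-0.001,0.2,0.012,0,-0.5,-3]
    - [-0.002,0.26,0.015,0,-0.8,-4]
    - [-0.002,0.32,0.017,0,-1,-5]
    - [-0.003,0.375,0.017,0,-1,-5.7]
    - [-0.003,0.42,0.017,0,-1,-5.7]

```text
time: 10.85
position: [0.4804, 0.1686, 0.1475]
ee_rot: [179.9, 0.1, -179.6]
contact_force: [0.6, -0.7, -2.8]
opening: 0.0236
grip_force: 30.0
```

```bash
python3 - <<'E'
from h import *
p,r=load() # end of planned; recompute from where the call ended
sync(); plan(*inst(BD,-.08,0,.004))
E
```

```text
row [-0.004, 0.061, 0.096] [0.1, 0.1, 0.1]
```

jog_arm:
  rows:
    - [-0.002,0.03,0,0,0,0]
    - [-0.004,0.05,0.01,0,0,0]
    - [-0.004,0.061,0.03,0,0,0]
    - [-0.004,0.061,0.05,0,0,0]
    - [-0.004,0.061,0.068,0,0,0]
    - [-0.004,0.061,0.082,0,0,0]
    - [-0.004,0.061,0.09,0,0,0]
    - [-0.004,0.061,0.09,0,0,0]

```text
time: 11.85
position: [0.4833, 0.2271, 0.0566]
ee_rot: [180.0, -0.0, -179.7]
contact_force: [-0.3, -0.1, -3.9]
opening: 0.024
grip_force: 30.0
```

```bash
python3 - <<'E'
from h import *
s=sync();print(s['position'],s['ee_rot'])
tilt(BD,fr(BD,-.195,0),zr=(0,.04))
plan(*inst(BD,-.08,0,.004))
plan(*inst(BD,.042,0,.004))
E
```

```text
[0.48327086 0.22707518 0.05658513] [ 1.79956248e+02 -3.34880612e-02 -1.79686493e+02]
n 255 z@0 0.0124 z@edge 0.0116 pitch(nose down) 0.39 roll -0.39
row [-0.001, 0.003, 0.005] [0.0, -0.0, 0.0]
row [-0.122, -0.0, -0.0] [0.0, -0.0, 0.0]
```

jog_arm:
  rows:
    - [-0.001,0.003,0.003,0,0,0]
    - [-0.001,0.003,0.005,0,0,0]
    - [-0.008,0.003,0.005,0,0,0]
    - [-0.018,0.003,0.005,0,0,0]
    - [-0.032,0.003,0.005,0,0,0]
    - [-0.046,0.003,0.005,0,0,0]
    - [-0.06,0.003,0.005,0,0,0]
    - [-0.073,0.003,0.005,0,0,0]

```text
time: 12.9
position: [0.5574, 0.2305, 0.0517]
ee_rot: [180.0, 0.0, -179.7]
contact_force: [-0.6, -0.1, -2.9]
opening: 0.0238
grip_force: 30.0
```

jog_arm:
  rows:
    - [-0.012,0,0,0,0,0]
    - [-0.023,0,0,0,0,0]
    - [-0.033,0,0,0,0,0]
    - [-0.041,0,0,0,0,0]
    - [-0.047,0,0,0,0,0]
    - [-0.05,0,0,0,0,0]
    - [-0.05,0,0,0,0,0]
    - [-0.05,0,0,0,0,0]

```text
time: 13.9
position: [0.606, 0.2308, 0.0518]
ee_rot: [180.0, -0.0, -179.7]
contact_force: [-0.7, 1.0, -2.9]
opening: 0.024
grip_force: 30.0
```

```bash
python3 - <<'E'
from h import *
s=sync();print(s['position'],s['ee_rot'],s['contact_force'])
print('target',inst(BD,.042,0,.004)[0])
t=cap('scene')
cv2.imwrite('pics/s5.png',cv2.resize(t['color'][125:255,290:450],None,fx=4,fy=4)[:,:,::-1])
E
```

```text
[0.60599121 0.23083413 0.05182315] [ 1.79952205e+02 -1.92718419e-02 -1.79675747e+02] [-0.66664919  0.97832901 -2.8973817 ]
target [0.60640072 0.23032459 0.0519    ]
```

View pics/s5.png

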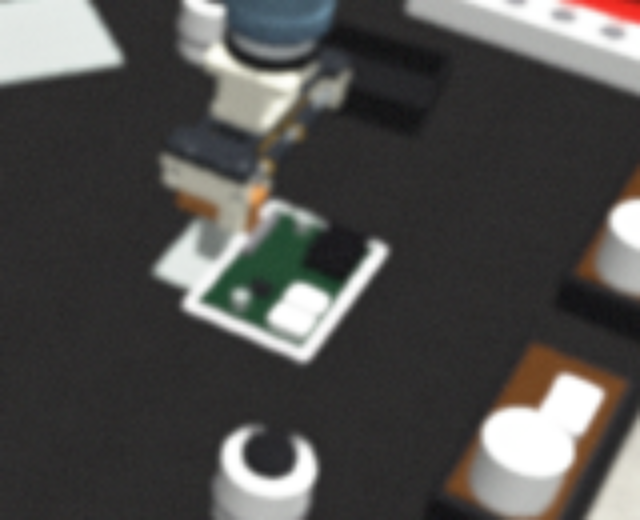

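The blade is under the board, its back still showing at (185,265), and the board has not moved. I'll lift gently and check the tilt.

jog_arm:
  rows:
    - [0,0,-0.002,0,0,0]
    - [0,0,-0.004,0,0,0]
    - [0,0,-0.006,0,0,0]
    - [0,0,-0.008,0,0,0]
    - [0,0,-0.012,0,0,0]
    - [0,0,-0.018,0,0,0]
    - [0,0,-0.022,0,0,0]
    - [0,0,-0.024,0,0,0]

```text
time: 14.95
position: [0.6066, 0.2309, 0.0764]
ee_rot: [179.9, 0.0, -179.7]
contact_force: [-0.0, -0.3, -5.8]
opening: 0.0243
grip_force: 30.0
```

```bash
cat >> h.py <<'E'
def btilt(F,lo,hi):
    "board: tilt of the white rim seen by scene camera, in frame F of the board"
    c=cap('scene');P=cloud(c);g=c['color'].astype(int)
    m=(c['depth']>0)&(g.min(2)>150);P=P[m];a=np.radians(F[2]);d=P[:,:2]-F[:2]
    X=d@[np.cos(a),np.sin(a)];Y=d@[-np.sin(a),np.cos(a)]
    m=(abs(X)<.065)&(abs(Y)<.09)&(P[:,2]>lo)&(P[:,2]<hi)
    A=np.c_[np.ones(m.sum()),X[m],Y[m]];k=np.linalg.lstsq(A,P[m,2],rcond=None)[0]
    print('board n',m.sum(),'z %.4f nose-down %.2f roll %.2f'%(k[0],np.degrees(-k[1]),np.degrees(k[2])),'x %.3f..%.3f'%(X[m].min(),X[m].max()),'y %.3f..%.3f'%(Y[m].min(),Y[m].max()))
E
python3 - <<'E'
from h import *
s=sync();print(s['position'],s['ee_rot'])
btilt(BD,.015,.042)
E
```

```text
[0.6065613  0.23085483 0.07641614] [ 1.79941235e+02  4.43484034e-02 -1.79680021e+02]
board n 330 z 0.0360 nose-down -0.54 roll -0.02 x -0.065..0.053 y -0.082..0.082
```

The board is up and level to within about 0.5°. While the arm is clear of it, I'll refine the station's pose and plan the carry.

```bash
python3 - <<'E'
from h import *
c=cap('top');im=c['color'].astype(float);g=im.max(2)
def cross(line,start,step,lvl):
    i=start
    while line[i]<lvl:i+=step
    return i-step+step*(lvl-line[i-step])/(line[i]-line[i-step])
d=cv2.GaussianBlur(im[...,0]-im[...,2],(0,0),1.0)
print(np.round(d[110:150:3,360]),np.round(g[176:192,370]))
vs=range(142,178,3)
E={'L':(np.array([(cross(g[v],325,1,155),v) for v in vs]),0),'R':(np.array([(cross(g[v],415,-1,155),v) for v in vs]),0),
'F':(np.array([(u,cross(g[:,u],195,-1,200)) for u in range(342,396,4)]),1),
'B':(np.array([(u,cross(d[:,u],115,1,3)) for u in range(345,398,4)]),1)}
M={}
for n,(e,ax) in E.items():
    P=ray(c,e,.03)[:,:2];k=np.polyfit(P[:,ax],P[:,1-ax],1);M[n]=k
    print(n,'slope %.2f'%np.degrees(np.arctan(k[0])),'res %.4f'%np.std(np.polyval(k,P[:,ax])-P[:,1-ax]),'in ST frame:',np.round(((P.mean(0)-ST[:2])@np.array([[np.cos(np.radians(-5.4)),-np.sin(np.radians(-5.4))],[np.sin(np.radians(-5.4)),np.cos(np.radians(-5.4))]])),4))
m=(g<205)&(g>60)&(d<0);q=proj(c,[*fr(ST,.118,-.01),.01]);print(q)
print('T')
p,r=load()
tx,ty=fr(ST,-.0525,.0002);plan(*pose(tx,ty,.15,ST[2]),save=False)
E
```

```text
[-4. -4. -4. -3. -3. -3. -2.  8. 12. 12. 12. 12. 12. 12.] [253. 255. 255. 254. 242. 201. 141.  98.  72.  63.  61.  62.  63.  63.
  62.  62.]
L slope -5.26 res 0.0003 in ST frame: [-0.0225  0.1032]
R slope -5.28 res 0.0005 in ST frame: [ 0.0032 -0.1033]
F slope 5.43 res 0.0003 in ST frame: [-0.0816 -0.0061]
B slope 5.59 res 0.0006 in ST frame: [ 0.0806 -0.0009]
[[373.41778425 122.52702931]]
T
row [0.009, -0.49, -0.074] [0.1, 0.0, 5.7]
```

jog_arm:
  rows:
    - [0,0,-0.004,0,0,0]
    - [0,0,-0.013,0,0,0]
    - [0,0,-0.025,0,0,0]
    - [0,0,-0.038,0,0,0]
    - [0,-0.004,-0.051,0,0,0]
    - [0,-0.014,-0.062,0,0,0]
    - [0.001,-0.03,-0.07,0,0,0]
    - [0.001,-0.052,-0.074,0,0,0]

```text
time: 16.05
position: [0.6056, 0.1773, 0.1504]
ee_rot: [180.0, 0.0, -179.7]
contact_force: [-0.7, -0.2, -6.8]
opening: 0.0238
grip_force: 30.0
```

jog_arm:
  rows:
    - [0.001,-0.028,0,0,0,0.4]
    - [0.002,-0.06,0,0,0,1]
    - [0.003,-0.096,0,0,0,1.8]
    - [0.004,-0.134,0,0,0,2.6]
    - [0.005,-0.172,0,0,0,3.4]
    - [0.006,-0.21,0,0,0,4.2]
    - [0.007,-0.246,0,0,0,5]
    - [0.008,-0.278,0,0,0,5.7]

```text
time: 17.05
position: [0.5981, -0.1023, 0.1493]
ee_rot: [180.0, -0.1, 174.5]
contact_force: [0.5, 0.6, -5.8]
opening: 0.0238
grip_force: 30.0
```

```bash
python3 - <<'E'
from h import *
s=sync()
tx,ty=fr(ST,-.0525,.0002);plan(*pose(tx,ty,.15,ST[2]),save=False)
E
```

```text
row [-0.017, -0.156, -0.001] [0.0, -0.1, -0.1]
```

jog_arm:
  rows:
    - [-0.003,-0.028,0,0,0,0]
    - [-0.006,-0.056,0,0,0,0]
    - [-0.009,-0.084,0,0,0,0]
    - [-0.012,-0.11,0,0,0,0]
    - [-0.015,-0.132,0,0,0,0]
    - [-0.017,-0.148,0,0,0,0]
    - [-0.017,-0.155,0,0,0,0]
    - [-0.017,-0.156,0,0,0,0]

```text
time: 18.05
position: [0.6014, -0.2562, 0.1493]
ee_rot: [179.9, -0.0, 174.6]
contact_force: [0.1, -0.9, -6.6]
opening: 0.0239
grip_force: 30.0
```

```bash
python3 - <<'E'
from h import *
s=sync();print(s['position'],s['ee_rot'])
btilt(ST,.095,.125)
# board rim outline in the scene view, at carrier-top height
c=cap('scene');h=s['position'][2]-.0477+.007;hs=cv2.cvtColor(c['color'],cv2.COLOR_RGB2HSV).astype(int)
cv2.imwrite('pics/s6.png',cv2.resize(c['color'][190:350,200:360],None,fx=3.7,fy=3.7)[:,:,::-1])
x=[proj(c,[*fr(ST,a,b),h])[0] for a,b in((-.055,-.08),(.055,-.08),(.055,.08),(-.055,.08))];print(np.round((np.array(x)-[200,190])*3.7))
tx,ty=fr(ST,-.0525,.0002);plan(*pose(tx,ty,.0477+.030+.012,ST[2]),save=False)
E
```

```text
[ 0.60136099 -0.25615735  0.14928826] [ 1.79923093e+02 -2.30933366e-02  1.74615743e+02]
board n 1032 z 0.1120 nose-down -1.37 roll -0.82 x -0.065..0.054 y -0.077..0.084
[[136. 358.]
 [264. 457.]
 [420. 294.]
 [295. 212.]]
row [0.001, -0.003, 0.06] [0.1, -0.0, 0.0]
```

View pics/s6.png

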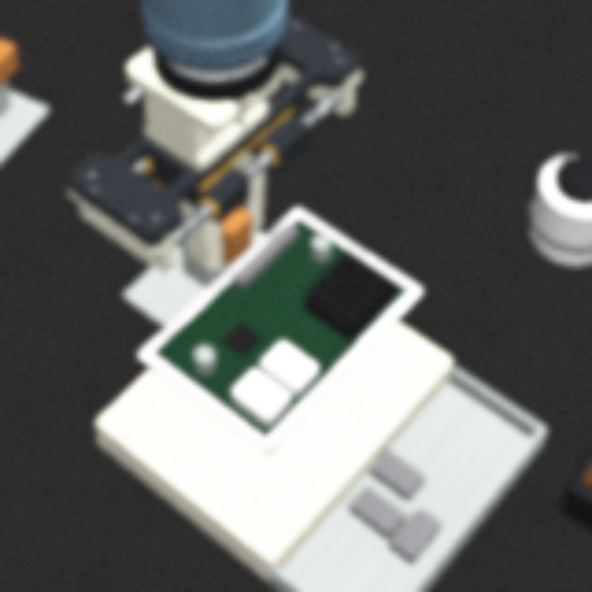

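The board sits on the blade within about 3 mm of where I predicted, and all three offcuts lie in the trough at (395,473), (378,510) and (415,535). I'll lower it.

jog_arm:
  rows:
    - [0,-0.001,0.006,0,0,0]
    - [0,-0.002,0.015,0,0,0]
    - [0.001,-0.003,0.025,0,0,0]
    - [0.001,-0.003,0.035,0,0,0]
    - [0.001,-0.003,0.043,0,0,0]
    - [0.001,-0.003,0.049,0,0,0]
    - [0.001,-0.003,0.053,0,0,0]
    - [0.001,-0.003,0.055,0,0,0]

```text
time: 19.15
position: [0.6002, -0.2591, 0.0943]
ee_rot: [180.0, -0.0, 174.6]
contact_force: [-0.4, -0.1, -6.0]
opening: 0.0241
grip_force: 30.0
```

```bash
python3 - <<'E'
from h import *
s=sync();print(s['position'],s['ee_rot'])
def rim(h):
    c=cap('scene');m=(c['color'].min(2)>200)
    P=cloud(c);m=(c['depth']>0)&(abs(P[...,2]-h)<.007)&(np.hypot(P[...,0]-ST[0],P[...,1]-ST[1])<.13)
    m=cv2.morphologyEx(m.astype(np.uint8),cv2.MORPH_CLOSE,np.ones((5,5)))
    print(m.sum(),rect(c,m,h))
rim(s['position'][2]-.0477+.007)
tx,ty=fr(ST,-.0525,.0002);plan(*pose(tx,ty,.0817,ST[2]),save=False)
E
```

```text
[ 0.60024121 -0.25909602  0.09431057] [ 1.79950840e+02 -4.10198753e-06  1.74621350e+02]
2143 (array([ 629.8, -262.2]), array([161.6, 152.9]), 84.7)
row [0.001, 0.0, 0.013] [0.0, -0.0, 0.0]
```

The board is centred to about 1 mm. I'll set it down slowly.

jog_arm:
  rows:
    - [0,0,0.002,0,0,0]
    - [0,0,0.004,0,0,0]
    - [0,0,0.005,0,0,0]
    - [0,0,0.006,0,0,0]
    - [0,0,0.007,0,0,0]
    - [0,0,0.008,0,0,0]
    - [0,0,0.009,0,0,0]
    - [0,0,0.01,0,0,0]

```text
time: 20.2
position: [0.6006, -0.2593, 0.085]
ee_rot: [180.0, 0.1, 174.6]
contact_force: [-0.3, -0.5, -3.6]
opening: 0.0239
grip_force: 30.0
```

jog_arm:
  rows:
    - [0,0,0.001,0,0,0]
    - [0,0,0.002,0,0,0]
    - [0,0,0.002,0,0,0]
    - [0,0,0.002,0,0,0]
    - [0,0,0.002,0,0,0]
    - [0,0,0.002,0,0,0]
    - [0,0,0.002,0,0,0]
    - [0,0,0.002,0,0,0]

```text
time: 21.2
position: [0.6002, -0.2591, 0.0825]
ee_rot: [179.9, -0.0, 174.6]
contact_force: [-0.5, 1.1, -4.0]
opening: 0.024
grip_force: 30.0
```

```bash
python3 - <<'E'
from h import *
s=sync();print(s['position'],s['ee_rot'],s['contact_force'])
btilt(ST,.038,.052)
tilt(ST,fr(ST,-.073,0),xr=(-.03,.01),yr=(-.05,-.02),zr=(.02,.05))
E
```

```text
[ 0.60019444 -0.25906967  0.08246695] [ 1.79949343e+02 -5.19834657e-04  1.74620395e+02] [-0.45139366  1.06850636 -3.99961612]
board n 622 z 0.0462 nose-down -0.20 roll 0.10 x -0.064..0.054 y -0.080..0.082
n 138 z@0 0.0395 z@edge 0.0375 pitch(nose down) 0.99 roll 3.84
```

The force is back to the lifter's own weight and the board stands level at the right height. I'll draw the blade out.

jog_arm:
  rows:
    - [0.003,0,0,0,0,0]
    - [0.008,0,0,0,0,0]
    - [0.016,0,0,0,0,0]
    - [0.026,0,0,0,0,0]
    - [0.038,0,0,0,0,0]
    - [0.05,0,0,0,0,0]
    - [0.062,0,0,0,0,0]
    - [0.074,0,0,0,0,0]

```text
time: 22.3
position: [0.5257, -0.2521, 0.0826]
ee_rot: [180.0, 0.0, 174.6]
contact_force: [0.5, -0.1, -3.2]
opening: 0.0241
grip_force: 30.0
```

jog_arm:
  rows:
    - [0.014,0,0,0,0,0]
    - [0.028,0,0,0,0,0]
    - [0.042,0,0,0,0,0]
    - [0.056,0,0,0,0,0]
    - [0.068,0,0,0,0,0]
    - [0.076,0,0,0,0,0]
    - [0.08,0,0,0,0,0]
    - [0.08,0,0,0,0,0]

```text
time: 23.3
position: [0.4469, -0.2447, 0.0825]
ee_rot: [180.0, 0.0, 174.6]
contact_force: [0.6, -0.9, -3.9]
opening: 0.0239
grip_force: 30.0
```

```bash
python3 - <<'E'
from h import *
s=sync();print(s['position'])
btilt(ST,.038,.052)
plan(*lift(.4777,-.0138,.05,0,G))
plan(*lift(.4777,-.0138,.0012,0,G))
E
```

```text
[ 0.44689388 -0.24473199  0.08252886]
board n 616 z 0.0463 nose-down -0.08 roll 0.03 x -0.058..0.054 y -0.080..0.082
row [-0.029, 0.235, -0.014] [0.0, 0.0, -5.4]
row [-0.0, -0.0, 0.048] [0.0, 0.0, 0.0]
```

jog_arm:
  rows:
    - [0,0.01,-0.01,0,0,-0.5]
    - [0,0.04,-0.014,0,0,-1]
    - [0,0.085,-0.014,0,0,-2]
    - [-0.005,0.13,-0.014,0,0,-3]
    - [-0.015,0.175,-0.014,0,0,-4]
    - [-0.025,0.21,-0.014,0,0,-5]
    - [-0.029,0.23,-0.014,0,0,-5.4]
    - [-0.029,0.235,-0.014,0,0,-5.4]

```text
time: 24.35
position: [0.4982, -0.0117, 0.0972]
ee_rot: [179.9, 0.0, -179.8]
contact_force: [-0.4, -1.3, -3.3]
opening: 0.024
grip_force: 30.0
```

jog_arm:
  rows:
    - [0,0,0.006,0,0,0]
    - [0,0,0.016,0,0,0]
    - [0,0,0.026,0,0,0]
    - [0,0,0.034,0,0,0]
    - [0,0,0.04,0,0,0]
    - [0,0,0.044,0,0,0]
    - [0,0,0.047,0,0,0]
    - [0,0,0.048,0,0,0]

```text
time: 25.35
position: [0.4978, -0.0133, 0.0486]
ee_rot: [180.0, 0.0, -180.0]
contact_force: [0.3, -0.1, -3.7]
opening: 0.0239
grip_force: 30.0
```

jog_arm:
  rows:
    - [0,0,0.001,0,0,0]
    - [0,0,0.001,0,0,0]
    - [0,0,0.001,0,0,0]
    - [0,0,0.001,0,0,0]
    - [0,0,0.001,0,0,0]
    - [0,0,0.001,0,0,0]
    - [0,0,0.001,0,0,0]
    - [0,0,0.001,0,0,0]

```text
time: 26.35
position: [0.4978, -0.0133, 0.0477]
ee_rot: [180.0, 0.0, -180.0]
contact_force: [1.0, 1.0, -1.6]
opening: 0.0236
grip_force: 30.0
```

jog_arm:
  rows:
    - [0,0,0,0,0,0]
    - [0,0,0,0,0,0]
    - [0,0,0,0,0,0]
    - [0,0,0,0,0,0]
    - [0,0,0,0,0,0]
    - [0,0,0,0,0,0]
    - [0,0,0,0,0,0]
    - [0,0,0,0,0,0]
  grip: 0.7

```text
time: 27.35
position: [0.4978, -0.0133, 0.0476]
ee_rot: [180.0, 0.0, -180.0]
contact_force: [1.0, -0.3, -0.3]
opening: 0.0654
grip_force: 0.0
```

jog_arm:
  rows:
    - [0,0,-0.01,0,0,0]
    - [0,0,-0.03,0,0,0]
    - [0,0,-0.06,0,0,0]
    - [0,0,-0.1,0,0,0]
    - [0,0,-0.14,0,0,0]
    - [0,0,-0.17,0,0,0]
    - [0,0,-0.19,0,0,0]
    - [0,0,-0.2,0,0,0]

```text
time: 28.35
position: [0.4982, -0.0136, 0.2495]
ee_rot: [180.0, 0.1, -180.0]
contact_force: [0.0, 0.2, -0.0]
opening: 0.0653
grip_force: 0.0
```

```bash
python3 - <<'E'
from h import *
print(status.sense()['time'],status.sense()['position'])
c=cap('scene','s7.png')
btilt(ST,.038,.052)
t=cap('top');g=t['color'].astype(float).max(2)
m=win((t['color'].astype(int)[...,1]-t['color'][...,0]>15),330,410,110,190);print('green',rect(t,m,.047))
E
```

```text
28.35 [ 0.49818238 -0.01359242  0.24949402]
board n 619 z 0.0464 nose-down 0.06 roll 0.10 x -0.059..0.054 y -0.080..0.083
green (array([ 652. , -264.7]), array([140.4,  91.7]), 84.1)
```

View pics/s7.png

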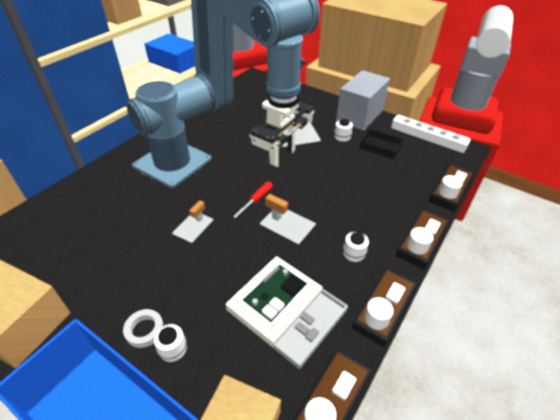

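The board stands centred and level on the plate at (278,293). The offcuts are in the trough near (305,325), the lifter lies flat at (288,223), and the bystanders have not moved.

```bash
python3 -c "
from station import job;print(job.hand_in())"
```

```text
the job is handed in; nothing more can be done
None
```

The job is handed in at about 28 s of the 67 s allowed: the three offcuts are in the trough, the board stands level and square on the plate within about 1 mm of centre, and the lifter lies flat on the bench.

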